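Park the kiln post behind the ridge of its sloped gutter

TASK

Two kiln posts are kept lying in sloped gutters; one is parked at the high end of its gutter, the other has rolled back down to the low end. With the fingertips gently push the rolled-back post up along its gutter, over the low ridge and home against the end stop, so that it stays there when you let go, and then move clear. Do not pick it up, keep it in its gutter, and leave the parked post and the other things on the table where they are.

Things in the scene. Friction and masses are not known exactly. Their poses are not given: they have to be found in the camera images.
- rolled_gutter: Gutter of the rolled-back post, fixed: open aluminium channel on a wooden stand, 212 mm long, 84 mm between its 4 mm thick side walls, which stand 18 mm above the floor. Origin: centre of the underside, on the table; z up, x level along the gutter towards its HIGH end, y across. The floor climbs 0.14 rad towards +x: 45 mm + 0.141*x above the table (30 mm low end, 60 mm high end).
- lip (a point): Middle of the top of the wooden lip across the gutter's low end: 10 mm above the floor, 41 mm above the table, 6 mm thick, at x = -101 mm in the gutter's frame (outer face at -104 mm).
- ridge (a point): Middle of the crest of the low ridge across the floor: two rounded steel bars in line with an 18 mm gap between, 5 mm above the floor, 58 mm above the table, at x = 55 mm in the gutter's frame. Above the ridge a post stays, with about 3 mm of play to the stop; below it a post rolls back to the lip.
- stop (a point): Middle of the top inner edge of the wooden end stop at the high end: 36 mm above the floor, 94 mm above the table, at x = 92 mm in the gutter's frame (inner face at x = 97 mm down at the floor).
- parked_gutter: The gutter of the parked post, the same make and frame as rolled_gutter, fixed elsewhere at another angle.
- rolled_post: Post to push: cream-brown fired-clay cylinder, 44 mm across, 76 mm long, 0.12 to 0.24 kg, lying across its gutter on the low lip: centre at x = -82, z = 56 mm in the gutter's frame, back at x = -104 mm. Origin at its centre, y along its axis (it rolls about y). Home, its centre is at x = 69 to 72, z = 77 mm. 1 to 2 N pushes it up the slope, up to 6 N over the ridge.
- parked_post: An identical post already parked between ridge and stop of the other gutter; leave it there. Origin at its centre, y along its axis.
- upright_post: A longer kiln post of the same clay, standing on end on the table: 44 mm in diameter, 90 mm high. Origin at the centre of its underside. Leave alone.
- glaze_jar: A closed grey jar, 68 mm in diameter, 85 mm high, standing on the table. Origin at the centre of its underside. Leave alone.
- modelling_tool: A wooden modelling spatula lying on the table, 190 mm long along its x. Leave alone.
Things that resemble listed ones, but are neither listed nor needed, are in the scene too. Leave any blue, orange or pink look-alike of the rolled_post alone.

How it is judged (in metres and radians):
At the end, for the whole second after the job is handed in: The rolled-back post lies at rest on the floor of its own gutter, across it (within 0.2 rad), between ridge and end stop (centre 60 to 82 mm along the gutter, within 12 mm of its middle line, 70 to 84 mm above the table); the parked post is within 12 mm of where it was (x of rolled_post in the frame of rolled_gutter between 0.06 and 0.082 m and y of rolled_post in the frame of rolled_gutter between -0.012 and 0.012 m and z of rolled_post in the frame of rolled_gutter between 0.07 and 0.084 m and angle between the y axis of rolled_post and the y axis of rolled_gutter, either way round below 0.2 rad and linear speed of rolled_post below 0.02 m/s and angular speed of rolled_post below 0.5 rad/s and distance of parked_post from where it was at the start of the episode below 0.012 m); the robot touches nothing.
It fails at once if the rolled-back post is lifted more than about 15 mm off the gutter ((x of rolled_post in the frame of rolled_gutter below -0.05 m and z of rolled_post in the frame of rolled_gutter above 0.076 m) or (x of rolled_post in the frame of rolled_gutter below -0.01 m and z of rolled_post in the frame of rolled_gutter above 0.082 m) or (x of rolled_post in the frame of rolled_gutter below 0.025 m and z of rolled_post in the frame of rolled_gutter above 0.087 m) or z of rolled_post in the frame of rolled_gutter above 0.095 m).
It fails at once if the rolled-back post leaves its gutter (x of rolled_post in the frame of rolled_gutter below -0.105 m or y of rolled_post in the frame of rolled_gutter above 0.03 m or y of rolled_post in the frame of rolled_gutter below -0.03 m or z of rolled_post in the frame of rolled_gutter below 0.045 m).
It fails at once if the rolled-back post is treated roughly: flung (faster than 0.6 m/s), or pressed or squeezed by the fingers with more than 40 N (linear speed of rolled_post above 0.6 m/s or contact force between the fingers and rolled_post above 40 N).
It fails at once if the parked post is disturbed (more than 15 mm) (distance of parked_post from where it was at the start of the episode above 0.015 m).
It fails at once if a bystander is moved more than 20 mm (distance of any of upright_post, glaze_jar, modelling_tool from where it was at the start of the episode above 0.02 m).
It also fails if it takes over 42 s, if anything falls off the work surface, if the arm or the gripper's body presses on something with over 40 N, if the wrist force passes 120 N, or if a joint passes its speed limit or range.

ROBOT

A 6-joint arm with a two-finger parallel gripper is mounted at the origin on the work surface. World frame = base frame: x ahead of the robot, y to its left, z up, the work surface at z = 0. Lengths are in mm, angles in rad, forces in N, time in s.
With the tool pointing down it reaches from about 275 to 750 mm from the base axis. Payload 10.2 kg.
Tool frame: the origin (TCP) lies between the finger pads; the fingertips stand 8 mm ahead of it and the grasp point (between the pads) lies 11 mm behind it; z points along the fingers, x is the direction in which the jaws open and shut, and the axes are right-handed (so a half turn about z gives the same grasp; the last joint's range is limited). The gripper opens to 85 mm and grips with 20 to 120 N. Pads are 22 mm wide; open, the fingers measure 114 mm over their backs; the gripper's body (76 mm by 85 mm) begins 54 mm behind the grasp point. The pads swing forward as they close: fully open they stand 13 mm farther back than shut.
Start: joints at [0.929, 0.313, 1.498, -0, 1.331, -0.223], TCP at [213.512, 479.629, 239.294] pointing down, gripper open.
Joint ranges: [-2.94, 2.94], [-0.97, 2.17], [0.19, 2.56], [-1.23, 4.37], [0.02, 3.11], [-2.88, 2.88]. Speed limits (rad/s): [2.39, 2.39, 3.01, 3.14, 3.14, 3.14].

INTERFACE

Orientations are given as a unit quaternion [w, x, y, z].
In Python, from rig import sense, eyes, ctrl gives the robot as it stands.
- The arm moves only by the tool move_arm, never from a script. Its argument "rows" is a list that holds one entry, the list of rows, each a list of 5 numbers: the shift along the tool's x, y, z in mm, then the turn about the tool's z in units of 6 degrees (1.0 is 6 degrees), then the gripper command: -1 is shut, 1 is fully open, values between are in proportion. In form: [[[dx, dy, dz, roll, jaw], ...]]. A call has 1 to 12 rows; each row is the pose to reach, as a shift and turn from the pose measured when the call began, along the tool's axes at that moment; what a row does not reach only later rows make up. A row lasts 1/8 s, in which the tool goes at most 62.5 mm and 10.7 degrees, less where a joint would pass 70% of its speed; a pose out of reach is approached as far as the arm can. A call with a gripper value outside its range is refused whole. The fingers move at their own pace and stop on an object; "squeeze" is the grip in N (left out, the last holds). Time passes only in rows, so rows that repeat a pose let the fingers close. It gives the time, the measured TCP pose, the force and the opening at its end, in the units of the state.
- sense(): the state, without advancing time (a new reading comes with each control period).
- eyes.capture(name): name is "scene" or "top"; returns a dict with "color" (400x640x3 uint8, blue, green, red), "vertical_fov" (degrees; the focal length in pixels is half the picture's height over the tangent of half this angle, whatever the lens; pixels are square), "cx", "cy" (the principal point, pixels), "xyz" and "attitude" of the camera in the world. Camera axes: x right, y down, z forward; pixel columns grow to the right and rows downward; lengths in mm; the calibration is good to about 2 mm. A picture is of the moment at which its call begins. There is no depth.
- ctrl.finish_job(): hands the job in, once; it reports no verdict.
The state is a dict: "time_s": time; "joints": joint angles; "dq": joint speeds; "tau": joint torques, N m; "eef_pos": TCP position; "ee_rot": TCP orientation; "force": force on the tool from outside, world axes, zero at the start; "wrist_torque": the same for the moment, N m; "grip_width": opening from 0.0 (shut) to 1.0 (fully open).
Only numpy, scipy, OpenCV 4.12 (cv2) and the standard library are available. Lean on these libraries where they do the work, as an engineer would, in place of code of your own. Each camera call takes 0.05 s, during which the arm holds its last target. There are 200 camera calls.

## Working session

There is one attempt and no reset: what is moved stays moved. The work goes in short steps, Python scripts to look and compute and a tool call to move; the robot and the scene stay as the last step left them, time stands still between calls to the robot, and variables do not carry over. Pictures are saved under pics/ and viewed, about 8 in all and at most 12, crops included, and the job is handed in when it is done.

Besides the shell and the picture viewer there is one more tool, called after "Emit:" as name(argument=value, ...), one argument or row to a line, values as JSON. move_arm: Moves the arm, as the interface text tells. Its arguments: {"type":"object","properties":{"rows":{"type":"array","items":{"type":"array","items":{"type":"array","items":{"type":"number"}}}},"squeeze":{"type":"number"}},"required":["rows"]}

```bash
mkdir -p pics; cat > h.py <<'E'
import numpy as np, cv2
from scipy.spatial.transform import Rotation as R
from rig import sense, eyes, ctrl
def rot(q): return R.from_quat([q[1],q[2],q[3],q[0]]).as_matrix()
def cam(n): 
    c=eyes.capture(n); c['f']=200/np.tan(np.radians(c['vertical_fov'])/2); c['R']=rot(c['attitude']); c['p']=np.array(c['xyz'],float); return c
def ray(c,u,v):
    d=c['R']@np.array([(u-c['cx'])/c['f'],(v-c['cy'])/c['f'],1]); return c['p'],d/np.linalg.norm(d)
def onz(c,u,v,z):
    p,d=ray(c,u,v); return p+d*(z-p[2])/d[2]
def proj(c,P):
    q=c['R'].T@(np.array(P,float)-c['p']); return c['f']*q[0]/q[2]+c['cx'],c['f']*q[1]/q[2]+c['cy']
E
python3 - <<'E'
from h import *
print(sense())
for n in('scene','top'):
    c=cam(n); cv2.imwrite(f'pics/{n}0.png',c['color']); print(n,c['f'],c['cx'],c['cy'],c['p'],c['R'].round(3).tolist())
E
```

```text
{'time_s': 0.0, 'joints': array([ 9.28630839e-01,  3.13427344e-01,  1.49842523e+00,  2.15460138e-05,
        1.33098901e+00, -2.23414038e-01]), 'dq': array([ 7.11428778e-05, -8.62800999e-04,  3.56723140e-04,  1.33714101e-04,
        2.21613035e-04, -3.40090699e-04]), 'tau': array([-4.67641057e-04, -4.12269151e+01, -2.59746140e+01, -1.77262846e-04,
        4.06542735e-03, -3.00942759e-05]), 'eef_pos': array([213.34144292, 479.43612678, 238.75112158]), 'ee_rot': array([ 2.05837363e-04,  8.38637060e-01,  5.44690271e-01, -5.89657430e-04]), 'force': array([ 0.80326112, -0.37973266,  0.42774958]), 'wrist_torque': array([ 0.01992832, -0.00320061, -0.01218263]), 'grip_width': 1.0010432172425374}
scene 390.2819316566566 316.96972464699195 198.94510398345295 [ 926.99103944  650.69728668 1058.49805845] [[-0.84, 0.437, -0.322], [0.542, 0.67, -0.506], [-0.006, -0.6, -0.8]]
top 407.3242637203832 323.8239847048555 199.07102627131871 [ 312.74358662   10.34812013 1143.01180992] [[-0.019, -0.98, 0.196], [-1.0, 0.023, 0.019], [-0.023, -0.195, -0.98]]
```

View pics/top0.png

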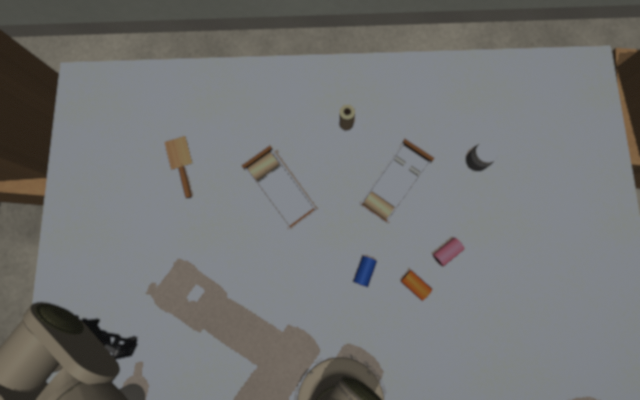

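View pics/scene0.png

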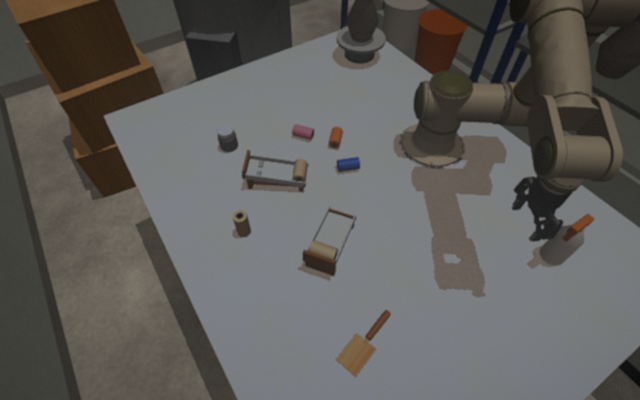

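Top view: the candidate posts are cream (379,206) at a lip with ridge bars exposed at (407,163), cream (264,165) against a stop (parked), the upright post (347,115), blue (365,271), orange (417,286) and pink (449,251). I choose (379,206), and check it in a crop.

```bash
python3 - <<'E'
from h import *
t=cv2.imread('pics/top0.png')[125:235,340:450]; s=cv2.imread('pics/scene0.png')[140:200,230:320]
a=cv2.resize(t,None,fx=5,fy=5,interpolation=cv2.INTER_CUBIC)
cv2.imwrite('pics/crop1.png',a)
c=cam('top')
# wood (lip/stop) and cream masks in HSV
h=cv2.cvtColor(c['color'],cv2.COLOR_BGR2HSV)
for name,lo,hi in(('wood',(3,90,40),(16,255,170)),('cream',(12,60,90),(28,200,255))):
    m=cv2.inRange(h,lo,hi); m[:125]=0;m[235:]=0;m[:,:340]=0;m[:,450:]=0
    for k in cv2.findContours(m,0,2)[0]:
        if cv2.contourArea(k)>8: print(name,cv2.contourArea(k),cv2.minAreaRect(k))
E
```

```text
wood 100.0 ((417.8460998535156, 150.2307586669922), (33.282012939453125, 3.882901668548584), 33.6900634765625)
cream 116.5 ((375.9836120605469, 209.3196563720703), (27.527931213378906, 6.145770072937012), 39.80556869506836)
cream 73.5 ((381.2000427246094, 200.90000915527344), (25.80000114440918, 4.0), 36.869895935058594)
cream 20.5 ((419.0384521484375, 149.1923065185547), (32.4499626159668, 1.9414502382278442), 33.6900634765625)
```

View pics/crop1.png

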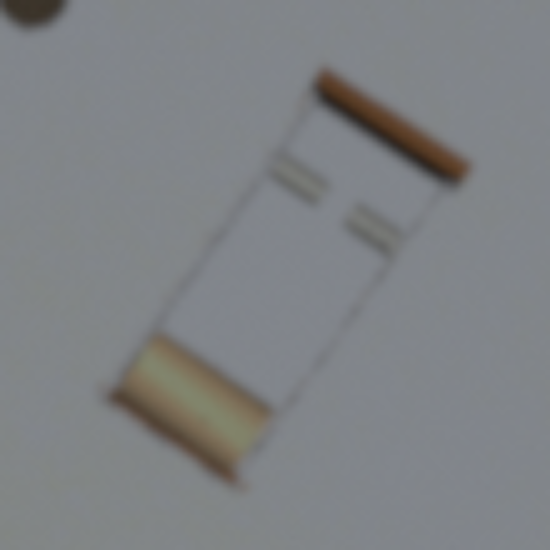

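The crop shows a cream post on the lip (196,397 in the crop), the ridge bars exposed with the gap at (335,206), and the stop at (393,127). This is the rolled post. Computing the frame.

```bash
python3 - <<'E'
from h import *
c=cam('top'); g=lambda u,v,z: onz(c,340+(u+.5)/5-.5,125+(v+.5)/5-.5,z)
lipL,lipR=g(108,395,41),g(240,488,41); post=g(196,397,60); rid=g(335,206,58)
sL,sR=g(322,77,94),g(464,172,94); 
print('lip',(lipL+lipR)/2,np.linalg.norm(lipR-lipL),'post',post,'ridge',rid,'stop',(sL+sR)/2,np.linalg.norm(sR-sL))
d=(sL+sR)/2-(lipL+lipR)/2; print('yaw',np.degrees(np.arctan2(d[1],d[0])),np.linalg.norm(d))
for a,b in((lipL,lipR),(sL,sR),(g(272,165,58),g(398,245,58)),(g(160,335,65),g(272,410,65))): e=a-b; print('cross yaw',np.degrees(np.arctan2(e[1],e[0]))-90)
d=rid-post; print('yaw pr',np.degrees(np.arctan2(d[1],d[0])),np.linalg.norm(d[:2]),'(137)')
s=sense(); print(rot(s['ee_rot']).round(3).tolist())
# scene check: project
cs=cam('scene')
for n,P in(('post',post),('rid',rid),('stop',(sL+sR)/2)): print(n,proj(cs,P))
c=cs; cv2.imwrite('pics/s1.png',cv2.resize(cs['color'][140:200,230:320],None,fx=7,fy=7,interpolation=cv2.INTER_CUBIC))
E
```

```text
lip [ 491.29040733 -105.83323519   41.        ] 87.63297906191808 post [ 512.09731752 -116.89281557   60.        ] ridge [ 617.41022866 -198.13687749   58.        ] stop [ 651.84432009 -224.57075755   94.        ] 90.82294023724495
yaw -36.484748916390984 206.60386762004973
cross yaw -37.28678622564108
cross yaw -37.34458397386421
cross yaw -35.52075683027129
cross yaw -36.19677676514083
yaw pr -37.64853243820068 133.00904800273014 (137)
[[0.407, 0.914, -0.0], [0.914, -0.407, -0.001], [-0.001, -0.0, -1.0]]
post (np.float64(298.5757352797837), np.float64(170.2805242235738))
rid (np.float64(259.8043590698778), np.float64(168.33663377934056))
stop (np.float64(245.62729163053186), np.float64(160.44568669580948))
```

View pics/s1.png

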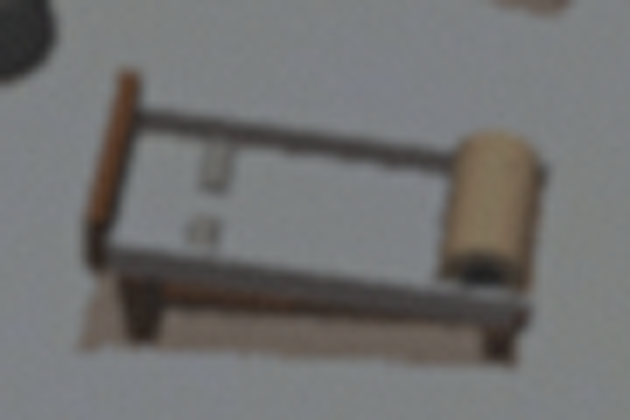

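Gutter estimate: origin (575,-166.5), yaw -37°. First I go above a point behind the post (gutter x = -150), with the jaw axis across the gutter and the jaws about 30 mm open.

Emit:
move_arm(
  rows=[
    [[-40,44,0,0.4,0.5],[-80,88,0,0.8,0],[-120,131,0,1.2,-0.3],[-160,175,0,1.6,-0.3],[-200,219,0,2,-0.3],[-240,263,0,2.17,-0.3],[-280,306,0,2.17,-0.3],[-320,350,0,2.17,-0.3],[-360,394,0,2.17,-0.3],[-409,447,0,2.17,-0.3],[-409,447,0,2.17,-0.3],[-409,447,0,2.17,-0.3]],
  ],
)

```text
time_s: 1.75
eef_pos: [455.3, -75.8, 238.9]
ee_rot: [-0.0, 0.895, 0.446, -0.0]
force: [0.4, 0.2, -0.6]
grip_width: 0.348
```

Emit:
move_arm(
  rows=[
    [[0,0,45,0,-0.3],[0,0,90,0,-0.3],[0,0,135,0,-0.3],[0,0,165,0,-0.3],[0,0,183,0,-0.3],[0,0,183,0,-0.3],[0,0,183,0,-0.3]],
  ],
)

```text
time_s: 2.62
eef_pos: [455.5, -75.3, 56.9]
ee_rot: [0.0, 0.895, 0.446, 0.0]
force: [0.6, -0.2, 0.5]
grip_width: 0.351
```

```bash
python3 - <<'E'
from h import *
a=cam('top')['color'][125:245,330:450]; b=cam('scene')['color'][110:230,220:370]
r=lambda i:cv2.resize(i,None,fx=2.9,fy=2.9,interpolation=cv2.INTER_CUBIC)
cv2.imwrite('pics/close.png',np.hstack([r(a),r(b)])); print(sense()['eef_pos'],sense()['force'])
E
```

```text
[455.55142736 -75.63547319  56.92076618] [ 0.37365922  0.32863626 -0.48677242]
```

View pics/close.png

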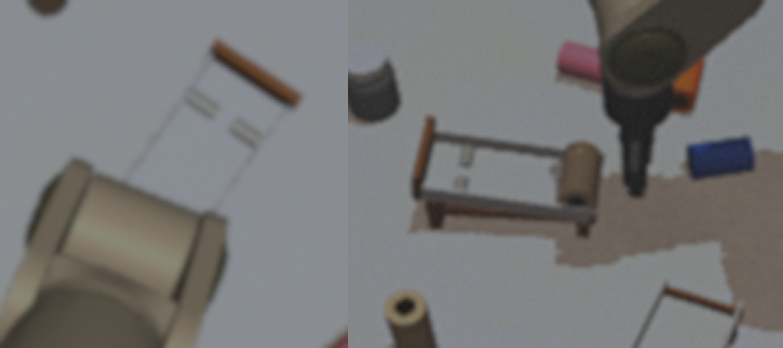

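Right panel: the fingertips (637,192) stand just behind the post (580,172), in line with the gutter. Pushing along the slope now.

Emit:
move_arm(
  rows=[
    [[0,12,3,0,-0.3],[0,24,3,0,-0.3],[0,30,3,0,-0.3],[0,35,3,0,-0.3],[0,40,2.3,0,-0.3],[0,46,1.5,0,-0.3],[0,53,0.5,0,-0.3],[0,60,-0.5,0,-0.3],[0,67,-1.5,0,-0.3],[0,74,-2.5,0,-0.3],[0,82,-3.6,0,-0.3],[0,90,-4.7,0,-0.3]],
  ],
)

```text
time_s: 4.22
eef_pos: [527.9, -130.2, 61.8]
ee_rot: [0.0, 0.895, 0.446, 0.0]
force: [-0.6, 0.9, -0.1]
grip_width: 0.354
```

```bash
python3 - <<'E'
from h import *
a=cam('top')['color'][125:245,330:450]; b=cam('scene')['color'][110:230,220:370]
r=lambda i:cv2.resize(i,None,fx=2.9,fy=2.9,interpolation=cv2.INTER_CUBIC)
cv2.imwrite('pics/push.png',np.hstack([r(a),r(b)])); print(sense()['eef_pos'],sense()['force'])
E
```

```text
[ 528.16599538 -130.49252733   61.87029269] [-0.1200443  -0.13073871  0.11727144]
```

View pics/push.png

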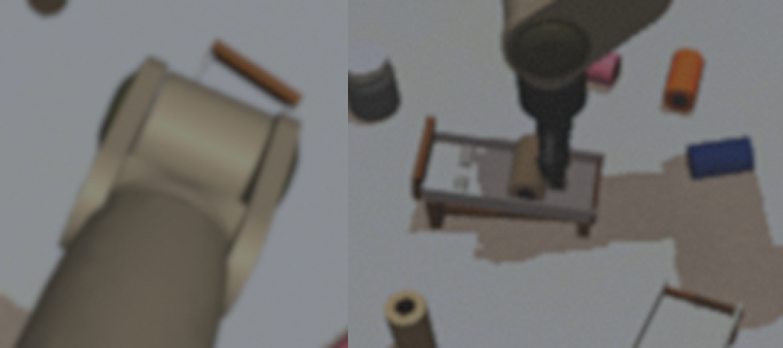

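The post (527,165 in the right panel) is rolling up ahead of the fingers, square in the gutter. Continuing to the ridge.

Emit:
move_arm(
  rows=[
    [[0,8,-1.1,0,-0.3],[0,16,-2.3,0,-0.3],[0,24,-3.4,0,-0.3],[0,32,-4.5,0,-0.3],[0,40,-5.6,0,-0.3],[0,48,-6.8,0,-0.3],[0,55,-7.8,0,-0.3],[0,60,-8.5,0,-0.3],[0,64,-9,0,-0.3],[0,67,-9.5,0,-0.3],[0,70,-10,0,-0.3],[0,73,-10.3,0,-0.3]],
  ],
)

```text
time_s: 5.82
eef_pos: [586.7, -174.7, 72.4]
ee_rot: [0.001, 0.895, 0.446, 0.001]
force: [-1.2, 0.7, 1.1]
grip_width: 0.353
```

Emit:
move_arm(
  rows=[
    [[0,3,-0.4,0,-0.3],[0,6,-0.8,0,-0.3],[0,9,-1.2,0,-0.3],[0,11,-1.5,0,-0.3],[0,11,-1.5,0,-0.3]],
  ],
)

```text
time_s: 6.45
eef_pos: [595.6, -181.4, 74.0]
ee_rot: [0.001, 0.895, 0.446, 0.001]
force: [0.5, -0.4, -0.4]
grip_width: 0.35
```

```bash
python3 - <<'E'
from h import *
b=cam('scene')['color'][120:220,220:340]
cv2.imwrite('pics/push2.png',cv2.resize(b,None,fx=5,fy=5,interpolation=cv2.INTER_CUBIC)); print(sense()['eef_pos'],sense()['force'])
E
```

```text
[ 595.50897424 -181.3163695    73.95393517] [-0.29771364  0.47727694 -0.33557523]
```

View pics/push2.png

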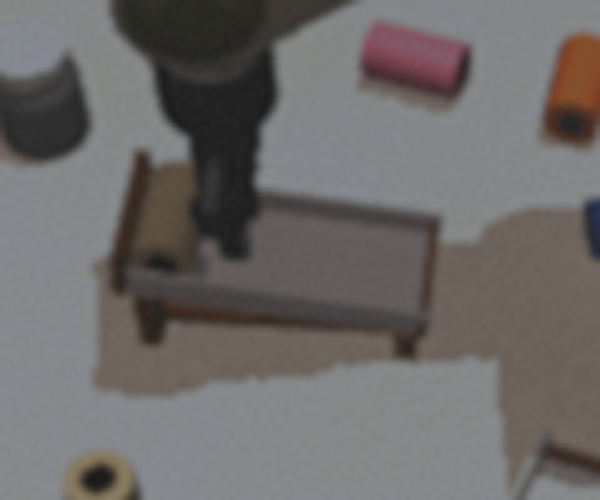

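The post (165,215) is against the stop with the ridge bars showing behind it, and the force is about zero, so it has dropped home. I back off down the slope, rise and move aside.

Emit:
move_arm(
  rows=[
    [[0,-8,0,0,-0.3],[0,-18,0,0,-0.3],[0,-30,-10,0,-0.3],[0,-40,-40,0,-0.3],[0,-50,-80,0,-0.3],[0,-80,-120,0,-0.3],[0,-120,-150,0,-0.3],[0,-170,-160,0,-0.3],[0,-220,-160,0,-0.3],[0,-260,-160,0,-0.3],[0,-260,-160,0,-0.3],[0,-260,-160,0,-0.3]],
  ],
)

```text
time_s: 8.0
eef_pos: [387.9, -24.6, 233.8]
ee_rot: [0.002, 0.895, 0.446, 0.001]
force: [0.8, -0.2, -0.3]
grip_width: 0.351
```

```bash
python3 - <<'E'
from h import *
c=cam('top')
a=c['color'][130:230,340:450]; b=cam('scene')['color'][120:220,220:340]
r=lambda i:cv2.resize(i,None,fx=3.4,fy=3.4,interpolation=cv2.INTER_CUBIC)
cv2.imwrite('pics/end.png',np.hstack([r(a),r(b)])); print(sense()['eef_pos'],sense()['force'])
O=np.array([575,-166.5,0]); e=np.array([.799,-.602,0])
for x,z in((70,77),(92,94)):
    u,v=proj(c,O+e*x+[0,0,z]); print(x,(u-340)*3.4,(v-130)*3.4)
E
```

```text
[388.07576759 -24.85696228 233.35357557] [-0.36237964 -0.15003078  0.79466737]
70 242.87351259299274 98.45799416023236
92 262.45653660732665 70.26202872656259
```

View pics/end.png

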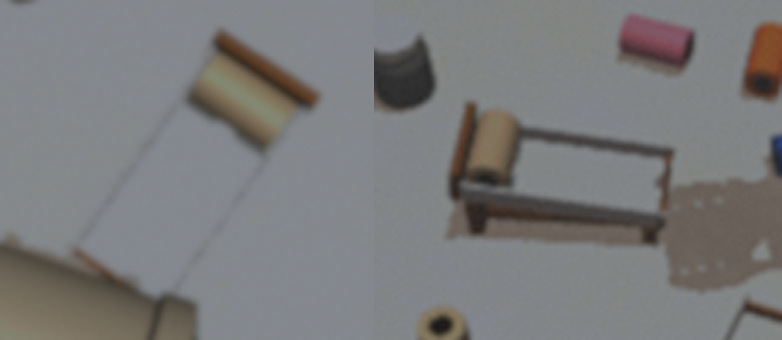

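The post lies at (243,98) in the left panel, exactly where a home post at x = 70 projects. It is square, at the stop, and has stayed there. The arm is clear, so I hand in the job.

```bash
python3 -c "
from rig import ctrl; print(ctrl.finish_job())"
```

```text
the job is handed in; nothing more can be done
None
```

The rolled-back post is home between the ridge and the end stop, and it stayed there after I let go. I pushed it up its gutter with both fingertips, the jaws about 30 mm apart, and never gripped or lifted it. I then backed off down the slope and raised the arm clear.

- **Post position:** in the last top view the post sits at crop pixel (243, 98), the same spot where a post at x = 70 mm in the gutter projects. It lies square across the gutter.
- **Forces and time:** force readings at the end of each move stayed under about 2 N. The job was handed in at about 8 s of the 42 s allowed.
- **Not checked:** I did not re-measure the parked post, the upright post, the jar or the spatula. The fingers only worked at the rolled post's gutter, and the crossing moves were made with the tool about 235 mm up.

No check failed or disagreed.

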